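Make up the breakfast and dinner table boards

ROBOT

A 7-joint arm with a two-finger parallel gripper is mounted at the origin on a cart in front of the work surface, level with it; the furniture and walls round the work are solid. World frame = base frame: x ahead of the robot, y to its left, z up, the work surface at z = 0. Lengths are in m, angles in rad, forces in N, time in s.
With the tool pointing down it reaches from about 0.4 to 0.875 m from the base axis. Payload 19.3 kg.
Tool frame: the origin (TCP) lies at the very end of the fingers, on their centre line; the grasp point (between the pads) lies robot.hold_point_z behind it (robot.hold_point_z is the distance from the TCP to the grasp point, in m); z points along the fingers, y is the line along which they close (so a half turn about z gives the same grasp; the last joint's range is limited). The gripper opens to 85 mm and grips with 20 to 120 N. Pads are 22 mm wide; open, the fingers measure 114 mm over their backs; the gripper's body (76 mm by 85 mm) begins 54 mm behind the grasp point. The pads swing forward as they close: fully open they stand 13 mm farther back than shut.
Start: joints at [1.152, 0.521, -0.036, 1.599, 0.021, 1.021, -0.113], TCP at [0.214, -0.587, 0.204] pointing down, gripper open.
Joint ranges: [-2.91, 2.91], [-0.3, 2.13], [-1.5, 1.42], [0.17, 2.43], [-1.26, 4.41], [0.16, 1.93], [-2.52, 2.52]. Speed limits (rad/s): [1.89, 1.89, 2.39, 2.39, 3.01, 3.01, 3.01].

INTERFACE

Orientations are given as a rotation vector (axis times angle).
In Python, from cell import robot, imaging gives the robot as it stands.
- The arm moves only by the tool move_arm, never from a script. Its argument "increments" is a list of rows, each a list of 7 numbers: the opening, from 0 (shut) to 1 (fully open), then the shift along the world's x, y, z in units of 60 mm (1.0 is 60 mm), then the turn, a rotation vector about the world's x, y, z in units of 10 degrees (1.0 is 10 degrees). A call has 1 to 8 rows; each row is the pose to reach, as a shift and turn from the pose commanded when the call began; what a row does not reach only later rows make up. A row lasts 1/8 s, in which the tool goes at most 62.5 mm and 10.7 degrees, less where a joint would pass 70% of its speed; a pose out of reach is approached as far as the arm can. A call with a gripper value outside its range is refused whole. The fingers move at their own pace and stop on an object; "squeeze" is the grip in N (left out, the last holds). Time passes only in rows, so rows that repeat a pose let the fingers close. It gives the time, the measured TCP pose, the force, the opening and the grip force at its end, in the units of the state.
- robot.get_obs(): the state, without advancing time (a new reading comes with each control period).
- imaging.get_image(name): name is "side" or "top" or "wrist"; returns the picture (420x560x3 uint8, red, green, blue); there is no depth.
- imaging.calibration(name): a dict with "vfov" (degrees; the focal length in pixels is half the picture's height over the tangent of half this angle, whatever the lens; pixels are square), "cx", "cy" (the principal point, pixels), "world_to_cam" (4x4, takes a point from world to camera coordinates); the wrist camera has in their place "T_tool_cam" (4x4, takes a point from camera to tool coordinates, whose origin is the TCP and whose axes are the flange's). Camera axes: x right, y down, z forward; pixel columns grow to the right and rows downward; lengths in m; the calibration is good to about 2 mm. A picture is of the moment at which its call begins: read the wrist's pose just before it. calibration takes no time and is no camera call.
- robot.finish_job(): hands the job in; it is judged then, once.
The state is a dict: "time_s": time; "q": joint angles; "joint_vel": joint speeds; "joint_efforts": joint torques, N m; "eef_pos": TCP position; "tcp_rot": TCP orientation; "ft_force": force on the tool from outside, world axes, zero at the start; "moment": the same for the moment, N m; "gripper_width": finger opening in m; "grasp_force": force on a finger pad.
Only numpy, scipy, OpenCV 4.12 (cv2) and the standard library are available. Lean on these libraries where they do the work, as an engineer would, in place of code of your own. Each camera call takes 0.05 s, during which the arm holds its last target. There are 200 camera calls.

TASK

Make up the two table boards from the stock standing close to them (not the things put away at the far left end of the worktop): on the breakfast board (three recesses) stand the jam jar in the largest recess, the egg cup in the middle one and a salt shaker in the one at the far end from the jam; on the dinner board (two recesses) stand the pepper mill in the larger recess and the other salt shaker in the smaller. Everything must stand upright, flat on the floor of its recess; do not knock anything over, and leave the two spice jars where they are.

Things in the scene. Friction and masses are not known exactly. Their poses are not given: they have to be found in the camera images.
- breakfast_board: light wooden board with three round recesses in a row, 268 x 110 mm, 20 thick, fixed; recesses 10 deep (floor 10 above the worktop); steel bow handle on each end, 46 high. Origin: centre of underside; y along its length, z up. Recess centres on the centre line: large (82 in diameter, for the jam jar) at y = +70, middle (62, egg cup) at y = -10, end one (60, salt shaker) at y = -80.
- dinner_board: light wooden board with two round recesses, 194 x 110 mm, 20 thick, fixed; recesses 10 deep (floor 10 above the worktop); steel bow handle on each end, 46 high. Origin: centre of underside; y along its length, z up. Recess centres on the centre line: large (76 in diameter, for the pepper mill) at y = +34, small (60, salt shaker) at y = -42.
- jam_jar: glass jar of red jam with a red screw lid, 65 mm in diameter, 97 mm tall. Loose, 0.25 to 0.47 kg. Origin: centre of its underside, z up its axis.
- egg_cup: turned wooden egg cup, 58 mm tall; bowl 47 mm in diameter at the top, on a foot 44 mm wide; to be taken by the bowl (upper 18 mm). Loose, 0.05 kg. Origin: centre of its underside, z up its axis. (Mind the wall cabinet over the back of the worktop: its underside is 0.55 m up, from x = 0.65 m on, y = 0.03 to 0.27 m.)
- pepper_mill: dark turned wooden pepper mill, 170 mm tall, 58 mm in diameter at the foot; its round head, 123 to 159 mm above the foot, is about 48 mm in diameter, with a 12 mm metal nut on top. It stands far above its neighbours. Loose, 0.13 to 0.25 kg. Origin: centre of its underside, z up its axis.
- salt_a: glass salt shaker with a domed metal cap, 90 mm tall, at most 44 mm in diameter (at 20 to 40 mm height), narrowing to a cap 34 mm wide at 66 to 84 mm height, where it is well gripped. The two salt shakers are identical: either may serve on either board. Loose, 0.1 kg. Origin: centre of its underside, z up.
- salt_b: glass salt shaker with a domed metal cap, 90 mm tall, at most 44 mm in diameter (at 20 to 40 mm height), narrowing to a cap 34 mm wide at 66 to 84 mm height, where it is well gripped. The two salt shakers are identical: either may serve on either board. Loose, 0.1 kg. Origin: centre of its underside, z up.
- spice_jar_a: spice jar with a green screw cap, 46 mm in diameter, 106 mm tall; stands among the stock but belongs to neither board. Loose. Origin: centre of its underside, z up its axis.
- spice_jar_b: spice jar with a green screw cap, 46 mm in diameter, 106 mm tall; stands among the stock but belongs to neither board. Loose. Origin: centre of its underside, z up its axis.

How it is judged:
At the end, for the whole second after the job is handed in: Jam jar, egg cup and a salt shaker in the large, middle and end recess of the breakfast board, mill and other salt shaker in those of the dinner board: on the recess floor within 4 mm, within 13 mm of its centre in x and y, upright to 0.08 rad, at rest; spice jars moved under 30 mm (x of jam_jar in the frame of breakfast_board between -0.013 and 0.013 m and y of jam_jar in the frame of breakfast_board between 0.057 and 0.083 m and z of jam_jar in the frame of breakfast_board between 0.006 and 0.0135 m and angle between each of jam_jar, egg_cup, pepper_mill's own z axis and vertical below 0.08 rad and linear speed of each of jam_jar, egg_cup, pepper_mill below 0.02 m/s and angular speed of each of jam_jar, egg_cup, pepper_mill below 0.2 rad/s and x of egg_cup in the frame of breakfast_board between -0.013 and 0.013 m and y of egg_cup in the frame of breakfast_board between -0.023 and 0.003 m and z of egg_cup in the frame of breakfast_board between 0.006 and 0.0135 m and x of pepper_mill in the frame of dinner_board between -0.013 and 0.013 m and y of pepper_mill in the frame of dinner_board between 0.021 and 0.047 m and z of pepper_mill in the frame of dinner_board between 0.006 and 0.0135 m and (((x of salt_a in the frame of breakfast_board between -0.013 and 0.013 m and y of salt_a in the frame of breakfast_board between -0.093 and -0.067 m and z of salt_a in the frame of breakfast_board between 0.006 and 0.0135 m and angle between salt_a's own z axis and vertical below 0.08 rad and linear speed of salt_a below 0.02 m/s and angular speed of salt_a below 0.2 rad/s) and (x of salt_b in the frame of dinner_board between -0.013 and 0.013 m and y of salt_b in the frame of dinner_board between -0.055 and -0.029 m and z of salt_b in the frame of dinner_board between 0.006 and 0.0135 m and angle between salt_b's own z axis and vertical below 0.08 rad and linear speed of salt_b below 0.02 m/s and angular speed of salt_b below 0.2 rad/s)) or ((x of salt_b in the frame of breakfast_board between -0.013 and 0.013 m and y of salt_b in the frame of breakfast_board between -0.093 and -0.067 m and z of salt_b in the frame of breakfast_board between 0.006 and 0.0135 m and angle between salt_b's own z axis and vertical below 0.08 rad and linear speed of salt_b below 0.02 m/s and angular speed of salt_b below 0.2 rad/s) and (x of salt_a in the frame of dinner_board between -0.013 and 0.013 m and y of salt_a in the frame of dinner_board between -0.055 and -0.029 m and z of salt_a in the frame of dinner_board between 0.006 and 0.0135 m and angle between salt_a's own z axis and vertical below 0.08 rad and linear speed of salt_a below 0.02 m/s and angular speed of salt_a below 0.2 rad/s))) and distance of each of spice_jar_a, spice_jar_b from where it was at the start of the episode below 0.03 m); the robot touches nothing.
It fails at once if something of the stock is knocked over (angle between any of jam_jar, egg_cup, pepper_mill, salt_a, salt_b, spice_jar_a, spice_jar_b's own z axis and vertical above 1 rad).
It fails at once if a spice jar is moved more than 30 mm (distance of any of spice_jar_a, spice_jar_b from where it was at the start of the episode above 0.03 m).
It also fails if it takes over 128 s, if anything falls off the work surface, if the arm or the gripper's body presses on something with over 40 N, if the wrist force passes 120 N, or if a joint passes its speed limit or range.

## Working session

There is one attempt and no reset: what is moved stays moved. The work goes in short steps, Python scripts to look and compute and a tool call to move; the robot and the scene stay as the last step left them, time stands still between calls to the robot, and variables do not carry over. Pictures are saved under pics/ and viewed, at most 14 in all, crops included, and the job is handed in when it is done.

Besides the shell and the picture viewer there is one more tool, called after "Request:" as name(argument=value, ...) on one line, values as JSON. move_arm: Moves the arm, as the interface text tells. Its arguments: {"type":"object","properties":{"increments":{"type":"array","items":{"type":"array","items":{"type":"number"}}},"squeeze":{"type":"number"}},"required":["increments"]}

```bash
mkdir -p pics
python3 - <<'E'
from cell import robot, imaging
import cv2
print(robot.get_obs(), robot.hold_point_z)
for n in("side","top","wrist"):
    cv2.imwrite(f"pics/{n}0.png",imaging.get_image(n)[:,:,::-1])
    print(n,imaging.calibration(n))
E
```

```text
{'time_s': 0.0, 'q': array([ 1.15178205,  0.52198469, -0.03631349,  1.60000239,  0.02118744,
        1.02110119, -0.11281212]), 'joint_vel': array([ 0.00181143,  0.00177475, -0.00020082, -0.0002294 , -0.00146942,
       -0.00113188, -0.00010919]), 'joint_efforts': array([ 3.54824188e-03, -9.27081513e+01,  1.98147006e+00, -3.69916248e+01,
        1.79073529e-02,  8.43625021e-03, -5.64990887e-05]), 'eef_pos': array([ 0.21344884, -0.58703296,  0.20364618]), 'tcp_rot': array([-3.09288233e+00, -5.44892373e-01,  4.19252944e-04]), 'ft_force': array([-0.10899423, -0.28170283, -0.4622785 ]), 'moment': array([-0.05225611,  0.01456404,  0.02737894]), 'grasp_force': 0.0, 'gripper_width': 0.08570912522668495} 0.0187
side {'vfov': 52.32298162450231, 'cx': 285.26874508628447, 'cy': 208.44528998031168, 'world_to_cam': array([[-0.90802282, -0.41883176,  0.00863269,  0.52626428],
       [-0.23357327,  0.48906272, -0.84039347,  0.11377865],
       [ 0.34776155, -0.76511281, -0.54190801,  0.73099816],
       [ 0.        ,  0.        ,  0.        ,  1.        ]])}
top {'vfov': 48.67549715444687, 'cx': 279.9249166119683, 'cy': 202.14213115884584, 'world_to_cam': array([[ 0.00172551, -0.9999139 ,  0.01300823,  0.06865247],
       [-0.99651045, -0.00280489, -0.083421  ,  0.55407385],
       [ 0.08345031, -0.01281889, -0.99642949,  0.94936766],
       [ 0.        ,  0.        ,  0.        ,  1.        ]])}
wrist {'vfov': 69.88243335534656, 'cx': 282.8045918191215, 'cy': 205.77003765726505, 'T_tool_cam': array([[ 2.80713073e-04, -9.51481524e-01, -3.07705753e-01,
         8.02610717e-02],
       [ 9.99999960e-01,  2.56553885e-04,  1.18966838e-04,
         9.41307546e-05],
       [-3.42516418e-05, -3.07705774e-01,  9.51481558e-01,
        -1.69728805e-01],
       [ 0.00000000e+00,  0.00000000e+00,  0.00000000e+00,
         1.00000000e+00]])}
```

View pics/top0.png

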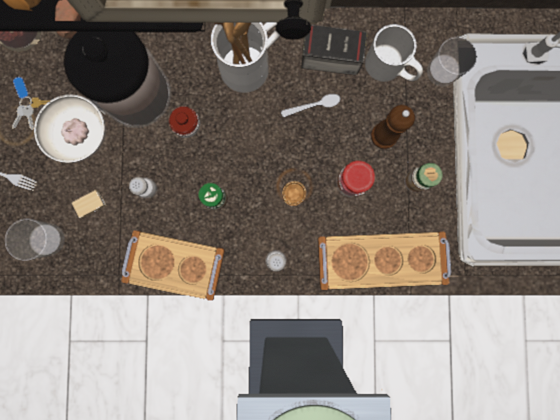

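View pics/side0.png

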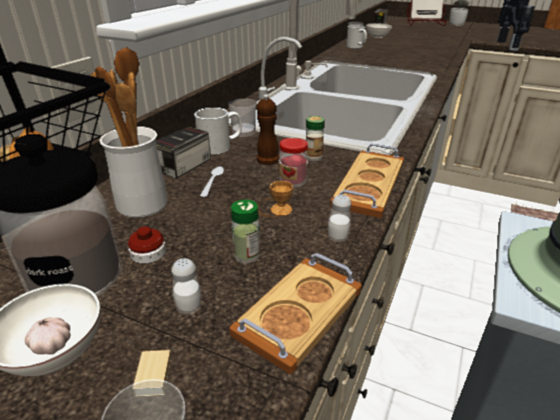

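The top view shows the jam jar (358,178), egg cup (293,193), mill nut (406,114), salts at (276,262) and (148,187), spice jars at (210,195) and (429,176), and boards near (172,265) and (385,261). The side view agrees with this. I'll zoom in on both.

```bash
cat > h.py <<'E'
import numpy as np, cv2
from cell import robot, imaging
def K(c): return 210/np.tan(np.radians(c["vfov"])/2)
def ray(n,u,v,obs=None):
    c=imaging.calibration(n); d=np.array([(u-c["cx"])/K(c),(v-c["cy"])/K(c),1.])
    if n=="wrist":
        T=np.eye(4); T[:3,:3]=cv2.Rodrigues(np.array(obs["tcp_rot"]))[0]; T[:3,3]=obs["eef_pos"]; M=T@c["T_tool_cam"]
    else: M=np.linalg.inv(c["world_to_cam"])
    return M[:3,3],M[:3,:3]@d
def plane(n,u,v,z,obs=None):
    o,d=ray(n,u,v,obs); return (o+d*(z-o[2])/d[2])[:2]
def proj(n,p):
    c=imaging.calibration(n); q=(c["world_to_cam"]@np.append(p,1))[:3]
    return q[:2]/q[2]*K(c)+[c["cx"],c["cy"]]
E
python3 - <<'E'
from h import *
im=cv2.imread("pics/top0.png")[95:305,120:450]
cv2.imwrite("pics/top0z.png",cv2.resize(im,None,fx=2.4,fy=2.4,interpolation=cv2.INTER_CUBIC))
im=cv2.imread("pics/side0.png")[80:380,130:450]
cv2.imwrite("pics/side0z.png",cv2.resize(im,None,fx=2,fy=2,interpolation=cv2.INTER_CUBIC))
E
```

```text
(no output)
```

View pics/top0z.png

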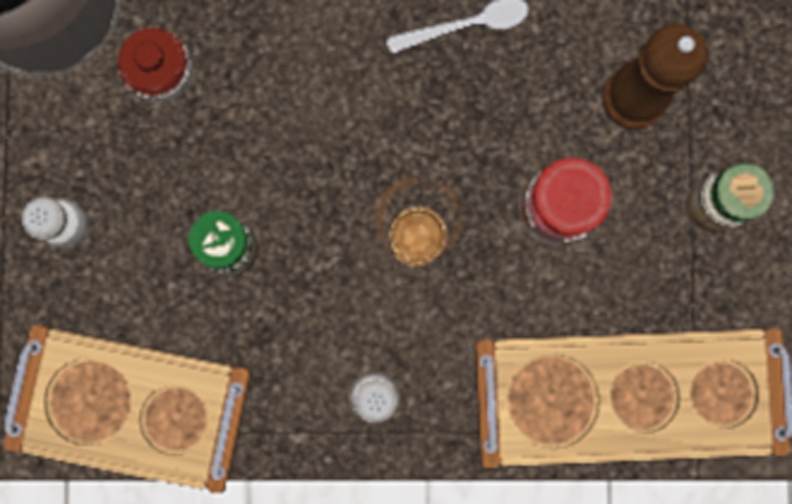

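View pics/side0z.png

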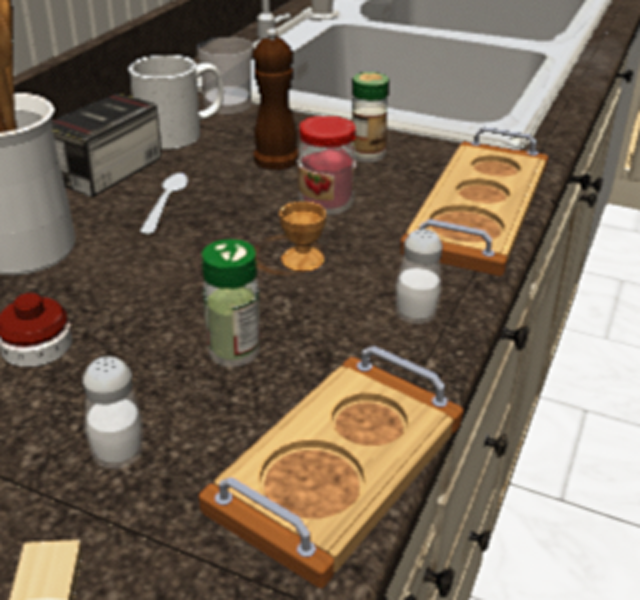

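The zooms give sharper pixel positions for every lid, cap and recess. Next I'll turn them into positions and cross-check against the side view.

Run:
```python
from h import *
np.set_printoptions(precision=4,suppress=True)
T=dict(jam=(572,196,.097),egg=(418,236,.058),nut=(686,44,.168),saltN=(375,398,.088),saltL=(43,217,.088),spA=(218,239,.106),spB=(745,193,.106),
 bL=(554,400,.02),bM=(645,397,.02),bE=(725,393,.02),dL=(88,401,.02),dS=(174,419,.02))
S=dict(jam=(327,130),egg=(302,216),nut=(272,38),saltN=(424,236),saltL=(107,366),spA=(229,250),spB=(370,80),
 bL=(466,223),bM=(482,190),bE=(495,165),dL=(312,480),dS=(370,421))
for k,(u,v,z) in T.items():
    a=plane("top",u/2.4+120,v/2.4+95,z); s=S[k]; b=plane("side",s[0]/2+130,s[1]/2+80,z)
    o1,d1=ray("top",u/2.4+120,v/2.4+95);o2,d2=ray("side",s[0]/2+130,s[1]/2+80)
    st=np.linalg.lstsq(np.c_[d1,-d2],o2-o1,rcond=None)[0]; p,q=o1+d1*st[0],o2+d2*st[1]
    print(k,a,b,(p+q)/2,"gap",np.linalg.norm(p-q).round(4),"r",np.hypot(*a).round(3))
```

```text
jam [ 0.5979 -0.0817] [ 0.5917 -0.0673] [ 0.5988 -0.0832  0.0892] gap 0.0004 r 0.603
egg [0.5689 0.0416] [0.565  0.0532] [0.5701 0.0414 0.0505] gap 0.0008 r 0.57
nut [ 0.7042 -0.1565] [ 0.6878 -0.1262] [ 0.7068 -0.1607  0.155 ] gap 0.0022 r 0.721
saltN [0.4346 0.0777] [0.429  0.0851] [0.4329 0.0772 0.0827] gap 0.0032 r 0.442
saltL [0.5804 0.3478] [0.5776 0.3544] [0.5814 0.3496 0.0829] gap 0.0009 r 0.677
spA [0.5611 0.2032] [0.5605 0.2055] [0.5614 0.2035 0.1046] gap 0.0005 r 0.597
spB [ 0.5995 -0.2196] [ 0.5956 -0.2049] [ 0.6012 -0.2217  0.0992] gap 0.0013 r 0.638
bL [ 0.4302 -0.0779] [ 0.4271 -0.069 ] [ 0.4296 -0.079   0.014 ] gap 0.0007 r 0.437
bM [ 0.4329 -0.1571] [ 0.4314 -0.1498] [ 0.4329 -0.1582  0.0156] gap 0.0004 r 0.461
bE [ 0.4364 -0.227 ] [ 0.4341 -0.2193] [ 0.4361 -0.2285  0.0154] gap 0.0004 r 0.492
dL [0.4289 0.3248] [0.4253 0.3323] [0.4283 0.3265 0.0129] gap 0.0007 r 0.538
dS [0.4136 0.2506] [0.4097 0.2583] [0.4126 0.2516 0.013 ] gap 0.0012 r 0.484
```

Top-view spacings match the boards, so I'll trust those values. Next I'll move over the breakfast board, with the fingers closing along world x, and check with the wrist camera.

Request:
move_arm(increments=[[1,0.8,0.9,1.6,0,0,1],[1,1.6,1.8,1.6,0,0,2],[1,2.4,2.8,1.6,0,0,3],[1,3.1,3.9,1.6,0,0,4],[1,3.3,4.8,1.6,0,0,5],[1,3.4,5.7,1.6,0,0,6],[1,3.5,6.5,1.6,0,0,7],[1,3.6,7.3,1.6,0,0,7]])

```text
time_s: 1.15
eef_pos: [0.4242, -0.1786, 0.3]
tcp_rot: [2.218, 2.224, 0.0]
ft_force: [1.3, 0.1, 0.0]
gripper_width: 0.0852
grasp_force: 0.0
```

Request:
move_arm(increments=[[1,0,0,0,0,0,0],[1,0,0,0,0,0,0]])

```text
time_s: 1.4
eef_pos: [0.424, -0.1809, 0.2999]
tcp_rot: [2.222, 2.221, -0.0]
ft_force: [-0.2, 0.2, 0.1]
gripper_width: 0.0852
grasp_force: 0.0
```

```bash
cat > shot.py <<'E'
import sys,pickle; from h import *
n=sys.argv[1]; o=robot.get_obs(); im=imaging.get_image("wrist")[:,:,::-1]
cv2.imwrite(f"pics/{n}.png",im); pickle.dump(o,open(f"pics/{n}.pkl","wb")); print(o["time_s"],o["eef_pos"],o["tcp_rot"],o["ft_force"])
E
python3 shot.py w1
```

```text
1.4 [ 0.42397697 -0.18085026  0.29994528] [ 2.22171745e+00  2.22108127e+00 -4.98329142e-04] [-0.18613549  0.22900333  0.12241055]
```

View pics/w1.png

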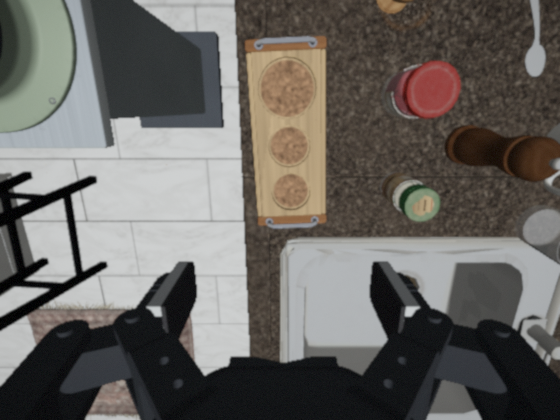

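The wrist view shows recesses at (288,86), (289,146) and (291,192), jam lid (432,90), spice cap (420,204), and no obstacles nearby. I'll cross-check the positions.

Run:
```python
from h import *; import pickle
np.set_printoptions(precision=4,suppress=True)
o=pickle.load(open("pics/w1.pkl","rb"))
im=cv2.imread("pics/w1.png"); hsv=cv2.cvtColor(im,cv2.COLOR_BGR2HSV)
m=((hsv[...,0]<8)|(hsv[...,0]>172))&(hsv[...,1]>130)&(hsv[...,2]>110)
n,l,s,c=cv2.connectedComponentsWithStats(m.astype(np.uint8)); i=1+s[1:,4].argmax(); print("jam px",c[i],s[i])
for k,u,v,z in [("bL",288,86,.02),("bM",289,146,.02),("bE",291,192,.02),("jam",432,90,.097),("spB",420,204,.106)]: print(k,plane("wrist",u,v,z,o))
```

```text
jam px [433.0781  89.2823] [ 414   69   40   41 1229]
bL [ 0.4325 -0.0717]
bM [ 0.4344 -0.1542]
bE [ 0.4379 -0.2246]
jam [ 0.5981 -0.0812]
spB [ 0.5994 -0.2168]
```

The views agree to about 3 mm. Now the near salt.

Request:
move_arm(increments=[[1,0.05,1,-0.2,0,0,0],[1,0.1,2,-0.8,0,0,0],[1,0.15,3,-1.5,0,0,0],[1,0.18,3.8,-2,0,0,0],[1,0.18,4.31,-2.3,0,0,0],[1,0.18,4.31,-2.3,0,0,0],[1,0.18,4.31,-2.3,0,0,0]])

```text
time_s: 2.33
eef_pos: [0.4352, 0.0769, 0.1619]
tcp_rot: [-2.223, -2.219, 0.001]
ft_force: [-0.4, -0.8, 0.1]
gripper_width: 0.0852
grasp_force: 0.0
```

```bash
python3 shot.py w2
```

```text
2.325 [0.43518676 0.07694866 0.16191965] [-2.22330660e+00 -2.21941836e+00  8.21938445e-04] [-0.3650443  -0.84624918  0.13549432]
```

View pics/w2.png

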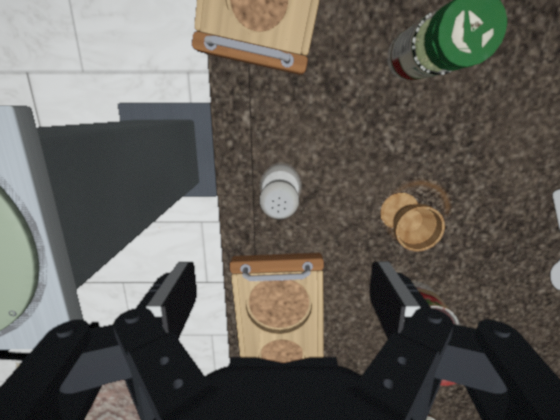

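Salt cap is centred at (280,199), egg cup rim at (419,228), and the green cap at (466,32). Computing.

Run:
```python
from h import *; import pickle
np.set_printoptions(precision=4,suppress=True)
o=pickle.load(open("pics/w2.pkl","rb"))
for k,u,v,z in [("salt",280,200,.086),("egg",419,228,.058),("spA",466,32,.106),("bL",280,302,.02)]: print(k,plane("wrist",u,v,z,o))
```

```text
salt [0.4341 0.0819]
egg [0.5699 0.0446]
spA [0.5584 0.2044]
bL [ 0.4328 -0.0676]
```

Request:
move_arm(increments=[[1,0,0.05,-0.6,0,0,0],[1,0,0.05,-1.2,0,0,0],[1,0,0.05,-1.75,0,0,0],[1,0,0.05,-1.75,0,0,0],[0,0,0.05,-1.75,0,0,0],[0,0,0.05,-1.75,0,0,0],[0,0,0.05,-1.75,0,0,0],[0,0,0.05,-1.75,0,0,0]], squeeze=30)

```text
time_s: 3.38
eef_pos: [0.4353, 0.081, 0.0575]
tcp_rot: [2.222, 2.22, 0.001]
ft_force: [-1.2, -0.5, 8.3]
gripper_width: 0.0213
grasp_force: 26.9
```

Request:
move_arm(increments=[[0,0,0,0,0,0,0],[0,0,0,0,0,0,0],[0,0,0,0,0,0,0]])

```text
time_s: 3.75
eef_pos: [0.4353, 0.0811, 0.0575]
tcp_rot: [2.221, 2.221, 0.001]
ft_force: [-0.3, -2.0, 9.0]
gripper_width: 0.0219
grasp_force: 27.4
```

Width is 22 mm where the cap should give 34, with 9 N upward on the tool. I'll look before lifting.

```bash
python3 shot.py w3
python3 - <<'E'
from h import *
a=imaging.get_image("side")[:,:,::-1][130:260,270:430]
w=cv2.imread("pics/w3.png")[180:420,180:380]
cv2.imwrite("pics/s3.png",np.hstack([cv2.resize(a,(443,360),interpolation=cv2.INTER_CUBIC),cv2.resize(w,(300,360))]))
E
```

```text
3.75 [0.43527919 0.08106044 0.057458  ] [2.22139820e+00 2.22055646e+00 8.93447450e-04] [-0.26154711 -1.96336388  8.95846172]
```

View pics/s3.png

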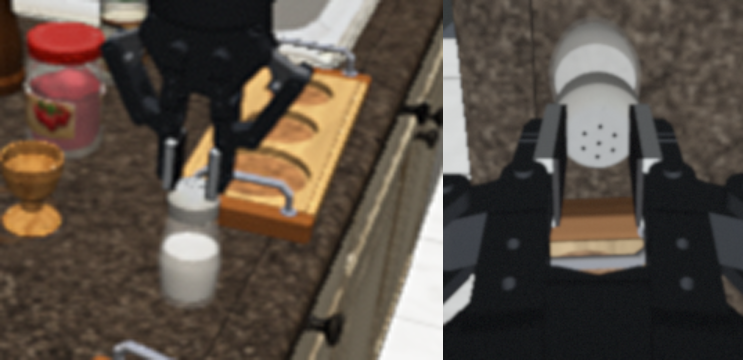

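The pads seem to sit on the near side (-y) of the cap, with the cap dome at about (283,265) in the wrist picture. I'll measure this.

Run:
```python
from h import *; import pickle
np.set_printoptions(precision=4,suppress=True)
o=pickle.load(open("pics/w3.pkl","rb"))
c=imaging.calibration("wrist"); Ti=np.linalg.inv(c["T_tool_cam"])
for p in [(0,0,0),(0,0,-.0187),(.011,.011,0),(-.011,.011,0)]:
    q=(Ti@np.array([*p,1]))[:3]; print(p,q[:2]/q[2]*K(c)+[c["cx"],c["cy"]])
print(plane("wrist",283,265,.09,o))
im=cv2.imread("pics/w3.png"); cv2.imwrite("pics/w3z.png",cv2.resize(im[170:330,210:350],None,fx=3.7,fy=3.7,interpolation=cv2.INTER_CUBIC))
t=imaging.get_image("top")[:,:,::-1]; cv2.imwrite("pics/t3.png",t)
```

```text
(0, 0, 0) [280.5544 243.2343]
(0, 0, -0.0187) [280.3053 257.4851]
(0.011, 0.011, 0) [298.6368 226.6949]
(-0.011, 0.011, 0) [298.061  259.1963]
[0.4368 0.084 ]
```

View pics/w3z.png

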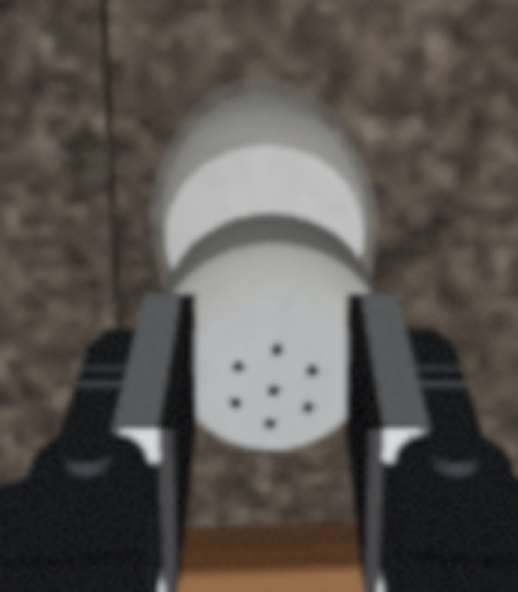

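The pad tips look well above the reported TCP. I'll check that by projecting TCP points into the side view, where the tips are at about (331,197) and (347,201).

Run:
```python
from h import *
for z in (.0575,.075,.085,.09,.095):
    print(z,[proj("side",np.array([.4353+s*.011,.081,z])).round(1) for s in(1,-1)])
print(robot.get_obs()["gripper_width"])
```

```text
0.0575 [array([332.5, 208.9]), array([343.8, 211.7])]
0.075 [array([333.1, 200.9]), array([344.6, 203.6])]
0.085 [array([333.5, 196.2]), array([345.1, 198.9])]
0.09 [array([333.7, 193.8]), array([345.3, 196.6])]
0.095 [array([333.9, 191.5]), array([345.5, 194.2])]
0.0213915938765237
```

Both views put the pad tips about 26 mm behind the reported TCP, so the pads only caught the dome. I'll open, go 20 mm lower, and regrip.

Request:
move_arm(increments=[[1,0,0,0,0,0,0],[1,0,0,0,0,0,0],[1,0,-0.04,0,0,0,0],[1,0,-0.04,-0.35,0,0,0],[1,0,-0.04,-0.35,0,0,0],[0,0,-0.04,-0.35,0,0,0],[0,0,-0.04,-0.35,0,0,0],[0,0,-0.04,-0.35,0,0,0]])

```text
time_s: 4.9
eef_pos: [0.4351, 0.0786, 0.0363]
tcp_rot: [2.222, 2.221, 0.001]
ft_force: [-3.8, 0.7, 21.2]
gripper_width: 0.0326
grasp_force: 31.5
```

Request:
move_arm(increments=[[0,0,0,0,0,0,0],[0,0,0,0,0,0,0],[0,0,0,0,0,0,0]])

```text
time_s: 5.28
eef_pos: [0.4352, 0.0788, 0.0365]
tcp_rot: [2.222, 2.221, 0.001]
ft_force: [-1.8, -0.8, 9.1]
gripper_width: 0.0322
grasp_force: 28.9
```

Width is now 32–33 mm, so the cap is held. Lifting.

Request:
move_arm(increments=[[0,0,0,0.3,0,0,0],[0,0,0,0.8,0,0,0],[0,0,0,1.4,0,0,0],[0,0,0,2,0,0,0],[0,0,0,2,0,0,0]])

```text
time_s: 5.9
eef_pos: [0.4361, 0.0787, 0.1581]
tcp_rot: [2.221, 2.219, 0.005]
ft_force: [-0.0, 0.2, -2.0]
gripper_width: 0.0323
grasp_force: 30.4
```

```bash
python3 shot.py w4
python3 - <<'E'
from h import *
a=imaging.get_image("side")[:,:,::-1][100:260,250:450]
w=cv2.imread("pics/w4.png")[140:380,180:380]
cv2.imwrite("pics/s4.png",np.hstack([cv2.resize(a,(450,360),interpolation=cv2.INTER_CUBIC),cv2.resize(w,(300,360))]))
E
```

```text
5.9 [0.43607864 0.07871565 0.15805696] [2.22052418 2.21852191 0.00466918] [-1.03239168e-03  1.64675023e-01 -1.98288033e+00]
```

View pics/s4.png

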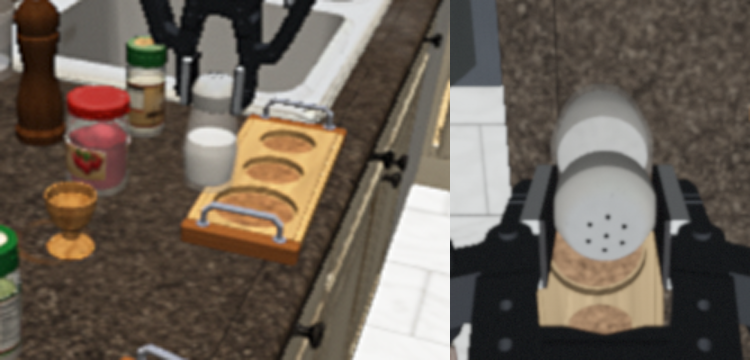

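The salt is held upright. Carrying it to the breakfast board end recess.

Request:
move_arm(increments=[[0,0,-0.4,0,0,0,0],[0,0,-1.1,0,0,0,0],[0,0,-1.9,0,0,0,0],[0,0,-2.7,0,0,0,0],[0,0,-3.5,0,0,0,0],[0,0,-4.2,0,0,0,0],[0,0,-4.8,0,0,0,0],[0,0.01,-5.06,0,0,0,0]])

```text
time_s: 7.0
eef_pos: [0.4346, -0.2265, 0.1547]
tcp_rot: [-2.223, -2.218, 0.001]
ft_force: [-0.2, 0.1, -1.7]
gripper_width: 0.0322
grasp_force: 30.4
```

Request:
move_arm(increments=[[0,0,0,0,0,0,0],[0,0,0,-0.4,0,0,0],[0,0,0,-0.8,0,0,0],[0,0,0,-1.2,0,0,0],[0,0,0,-1.5,0,0,0],[0,0,0,-1.65,0,0,0],[0,0,0,-1.65,0,0,0]])

```text
time_s: 7.88
eef_pos: [0.4355, -0.224, 0.0567]
tcp_rot: [-2.22, -2.222, 0.0]
ft_force: [0.8, -0.1, -0.2]
gripper_width: 0.032
grasp_force: 30.4
```

Run:
```python
from h import *
print(robot.get_obs()["eef_pos"])
a=imaging.get_image("top")[:,:,::-1][220:300,310:460]
b=imaging.get_image("side")[:,:,::-1][120:230,320:420]
cv2.imwrite("pics/s5.png",np.hstack([cv2.resize(a,(450,240),interpolation=cv2.INTER_CUBIC),cv2.resize(b,(218,240),interpolation=cv2.INTER_CUBIC)]))
```

```text
[ 0.43545452 -0.22404487  0.05670043]
```

View pics/s5.png

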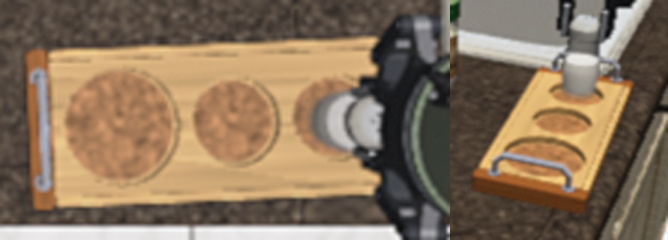

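The salt hovers over the end recess. Lowering, releasing and rising.

Request:
move_arm(increments=[[0,0,-0.03,0,0,0,0],[0,0,-0.03,-0.09,0,0,0],[0,0,-0.03,-0.17,0,0,0],[0,0,-0.03,-0.17,0,0,0],[0.6,0,-0.03,-0.17,0,0,0],[1,0,-0.03,-0.17,0,0,0],[1,0,-0.03,-0.17,0,0,0],[1,0,-0.03,0.3,0,0,0]])

```text
time_s: 8.98
eef_pos: [0.4346, -0.2262, 0.0741]
tcp_rot: [-2.219, -2.219, 0.001]
ft_force: [0.3, -0.9, 0.2]
gripper_width: 0.0857
grasp_force: 0.0
```

Request:
move_arm(increments=[[1,0,0,0.5,0,0,0],[1,0,0,1,0,0,0],[1,0.4,0.9,1.2,0,0,0],[1,0.8,1.8,1.2,0,0,0],[1,1.3,2.7,1.2,0,0,0],[1,1.8,3.6,1.2,0,0,0],[1,2.22,4.44,1.2,0,0,0],[1,2.22,4.44,1.2,0,0,0]])

```text
time_s: 9.98
eef_pos: [0.5695, 0.0447, 0.1468]
tcp_rot: [-2.214, -2.227, -0.003]
ft_force: [1.1, -0.7, -0.4]
gripper_width: 0.0854
grasp_force: 0.0
```

Run:
```python
from h import *
np.set_printoptions(precision=4,suppress=True)
print(robot.get_obs()["eef_pos"])
t=imaging.get_image("top")[:,:,::-1];cv2.imwrite("pics/t5.png",t)
a=t[160:300,280:460]
b=imaging.get_image("side")[:,:,::-1][90:250,250:420]
cv2.imwrite("pics/s6.png",np.hstack([cv2.resize(a,(463,360),interpolation=cv2.INTER_CUBIC),cv2.resize(b,(337,317),interpolation=cv2.INTER_CUBIC)[:317] if 0 else cv2.resize(b,(337,360))]))
```

```text
[0.5695 0.0447 0.1468]
```

View pics/s6.png

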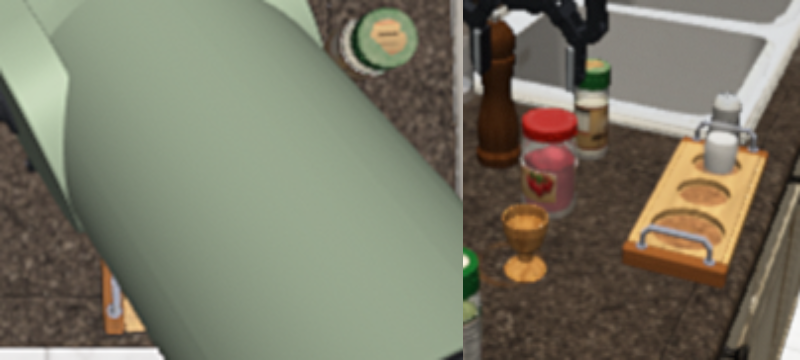

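Salt stands in the end recess. Next is the egg cup, directly below.

Request:
move_arm(increments=[[1,0,-0.05,-0.4,0,0,0],[1,0,-0.05,-1,0,0,0],[1,0,-0.05,-1.6,0,0,0],[1,0,-0.05,-2.1,0,0,0],[1,0,-0.05,-2.26,0,0,0],[1,0,-0.05,-2.26,0,0,0]])

```text
time_s: 10.82
eef_pos: [0.5686, 0.036, 0.0116]
tcp_rot: [-2.223, -2.22, 0.001]
ft_force: [0.4, 0.6, 1.2]
gripper_width: 0.0851
grasp_force: 0.0
```

Request:
move_arm(increments=[[0.4,0,0,0,0,0,0],[0,0,0,0,0,0,0],[0,0,0,0,0,0,0],[0,0,0,0,0,0,0],[0,0,0,0,0,0,0]], squeeze=22)

```text
time_s: 11.45
eef_pos: [0.5693, 0.0366, 0.0123]
tcp_rot: [2.221, 2.22, 0.001]
ft_force: [-0.7, -0.4, 8.3]
gripper_width: 0.045
grasp_force: 21.3
```

Request:
move_arm(increments=[[0,0,0,0.15,0,0,0],[0,0,0,0.5,0,0,0],[0,0,0,1,0,0,0],[0,0,0,1.6,0,0,0],[0,0,0,2,0,0,0],[0,0,0,2,0,0,0],[0,0,0,2,0,0,0]])

```text
time_s: 12.32
eef_pos: [0.5684, 0.0365, 0.1311]
tcp_rot: [-2.222, -2.221, 0.001]
ft_force: [0.2, -0.1, -1.0]
gripper_width: 0.0451
grasp_force: 22.9
```

```bash
python3 shot.py w7
python3 - <<'E'
from h import *
a=imaging.get_image("side")[:,:,::-1][90:250,220:420]
w=cv2.imread("pics/w7.png")[140:340,180:380]
cv2.imwrite("pics/s7.png",np.hstack([cv2.resize(a,(450,360),interpolation=cv2.INTER_CUBIC),cv2.resize(w,(340,360))]))
E
```

```text
12.325 [0.56838336 0.03647294 0.13109517] [-2.22170136e+00 -2.22099914e+00  6.71599389e-04] [ 0.16892297 -0.09159881 -1.02591935]
```

View pics/s7.png

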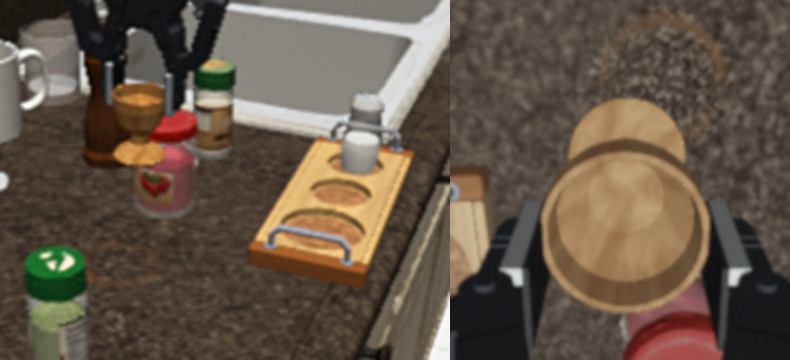

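Egg cup held upright, rim centre at wrist pixel (283.5,268). Computing its in-hand offset.

Run:
```python
from h import *; import pickle
np.set_printoptions(precision=4,suppress=True)
o=pickle.load(open("pics/w7.pkl","rb"))
print(plane("wrist",283.5,267.8,.177,o)-o["eef_pos"][:2])
print(proj("side",np.array([.436,-.226,.1])),proj("side",np.array([.436,-.226,.09])))
```

```text
[0.0017 0.009 ]
[381.7053 130.4771] [381.1495 134.4653]
```

Request:
move_arm(increments=[[0,-0.3,-0.4,0,0,0,0],[0,-0.75,-1.1,0,0,0,0],[0,-1.2,-1.8,0,0,0,0],[0,-1.7,-2.5,0,0,0,0],[0,-2.05,-3,0,0,0,0],[0,-2.26,-3.3,0,0,0,0],[0,-2.26,-3.3,0,0,0,0],[0,-2.26,-3.3,0,0,0,0]])

```text
time_s: 13.42
eef_pos: [0.4334, -0.1607, 0.1311]
tcp_rot: [-2.221, -2.221, -0.0]
ft_force: [0.7, 0.8, 0.1]
gripper_width: 0.045
grasp_force: 22.9
```

Request:
move_arm(increments=[[0,0,0,-0.3,0,0,0],[0,0,0,-0.7,0,0,0],[0,0,0,-1.1,0,0,0],[0,0,0,-1.4,0,0,0],[0,0,0,-1.5,0,0,0],[0,0,0,-1.5,0,0,0],[0,0,0,-1.5,0,0,0]])

```text
time_s: 14.3
eef_pos: [0.4336, -0.1613, 0.0419]
tcp_rot: [2.221, 2.221, 0.001]
ft_force: [-0.6, -0.7, -0.5]
gripper_width: 0.0454
grasp_force: 22.9
```

Request:
move_arm(increments=[[0,0,0,-0.15,0,0,0],[0,0,0,-0.25,0,0,0],[0,0,0,-0.33,0,0,0],[0,0,0,-0.33,0,0,0]])

```text
time_s: 14.8
eef_pos: [0.4334, -0.1614, 0.0214]
tcp_rot: [2.222, 2.221, 0.0]
ft_force: [0.8, -0.7, 0.3]
gripper_width: 0.0456
grasp_force: 23.2
```

Request:
move_arm(increments=[[0.7,0,0,0,0,0,0],[1,0,0,0,0,0,0],[1,0,0,0,0,0,0],[1,0,0,0.4,0,0,0],[1,0,0,1.1,0,0,0],[1,0,0,2,0,0,0],[1,0,0,2.3,0,0,0],[1,0,0,2.3,0,0,0]])

```text
time_s: 15.8
eef_pos: [0.4336, -0.1618, 0.1606]
tcp_rot: [2.221, 2.219, 0.001]
ft_force: [-0.6, 0.1, -0.3]
gripper_width: 0.0855
grasp_force: 0.0
```

```bash
python3 shot.py w8
```

```text
15.8 [ 0.43360352 -0.16179721  0.16061941] [2.22080030e+00 2.21871706e+00 9.70050023e-04] [-0.56410351  0.07300158 -0.29224343]
```

Request:
move_arm(increments=[[1,0.6,0.3,0,0,0,0],[1,1.2,0.6,0,0,0,0],[1,1.9,0.95,0,0,0,0],[1,2.5,1.2,0,0,0,0],[1,2.74,1.33,0,0,0,0],[1,2.74,1.33,0,0,0,0],[1,2.74,1.33,0,0,0,0]])

```text
time_s: 16.73
eef_pos: [0.5964, -0.0823, 0.159]
tcp_rot: [-2.222, -2.22, 0.002]
ft_force: [-0.7, -0.3, -0.2]
gripper_width: 0.0849
grasp_force: 0.0
```

```bash
python3 shot.py w9
python3 - <<'E'
from h import *; import pickle
np.set_printoptions(precision=4,suppress=True)
o=pickle.load(open("pics/w9.pkl","rb"))
im=cv2.imread("pics/w9.png"); hsv=cv2.cvtColor(im,cv2.COLOR_BGR2HSV)
m=(((hsv[...,0]<6)|(hsv[...,0]>172))&(hsv[...,1]>140)&(hsv[...,2]>110)).astype(np.uint8)
n,l,s,c=cv2.connectedComponentsWithStats(m); i=1+s[1:,4].argmax(); print("jam",c[i],s[i],plane("wrist",*c[i],.095,o))
o=pickle.load(open("pics/w8.pkl","rb")); im=cv2.imread("pics/w8.png")
cv2.imwrite("pics/v12.png",np.hstack([im[100:420,180:400],cv2.imread("pics/w9.png")[60:380,130:450]]))
E
```

```text
16.725 [ 0.59637006 -0.08233134  0.15904822] [-2.22200928e+00 -2.22006574e+00  2.01168078e-03] [-0.68282141 -0.26426873 -0.19790585]
jam [285.3603 197.8192] [247 171  77  72 780] [ 0.5997 -0.0719]
```

View pics/v12.png

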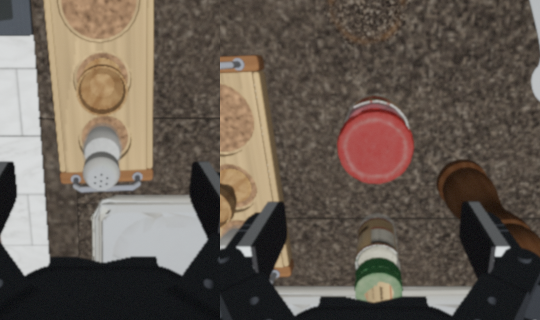

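The view shows egg cup and salt in their recesses, with the jam lid centred at wrist pixel (285,205) and the gripper clear of the mill. Grasping the jam jar.

Request:
move_arm(increments=[[1,0.03,0.03,-0.4,0,0,0],[1,0.03,0.03,-0.9,0,0,0],[1,0.03,0.03,-1.4,0,0,0],[1,0.03,0.03,-1.8,0,0,0],[1,0.03,0.03,-2.1,0,0,0],[1,0.03,0.03,-2.1,0,0,0]])

```text
time_s: 17.52
eef_pos: [0.5985, -0.0801, 0.0328]
tcp_rot: [-2.221, -2.22, 0.002]
ft_force: [-0.8, -0.7, 0.5]
gripper_width: 0.0855
grasp_force: 0.0
```

Request:
move_arm(increments=[[0.5,0,0,0,0,0,0],[0,0,0,0,0,0,0],[0,0,0,0,0,0,0],[0,0,0,0,0,0,0]], squeeze=50)

```text
time_s: 18.02
eef_pos: [0.5998, -0.0799, 0.0349]
tcp_rot: [2.221, 2.22, 0.001]
ft_force: [-2.5, -0.8, 7.7]
gripper_width: 0.0621
grasp_force: 52.6
```

Request:
move_arm(increments=[[0,0,0,0.15,0,0,0],[0,0,0,0.5,0,0,0],[0,0,0,1,0,0,0],[0,0,0,1.5,0,0,0],[0,0,0,1.8,0,0,0],[0,0,0,1.8,0,0,0],[0,0,0,1.8,0,0,0]])

```text
time_s: 18.9
eef_pos: [0.5988, -0.0798, 0.1408]
tcp_rot: [-2.221, -2.22, 0.001]
ft_force: [0.3, -0.4, -3.2]
gripper_width: 0.0622
grasp_force: 55.8
```

Request:
move_arm(increments=[[0,-0.4,0,0,0,0,0],[0,-0.9,0,0,0,0,0],[0,-1.5,0,0,0,0,0],[0,-2.1,0.05,0,0,0,0],[0,-2.6,0.08,0,0,0,0],[0,-2.8,0.08,0,0,0,0],[0,-2.8,0.08,0,0,0,0],[0,-2.8,0.08,0,0,0,0]])

```text
time_s: 19.9
eef_pos: [0.4322, -0.0749, 0.1414]
tcp_rot: [-2.222, -2.221, -0.001]
ft_force: [0.6, 0.5, -3.4]
gripper_width: 0.0622
grasp_force: 56.2
```

```bash
python3 shot.py w10
python3 - <<'E'
from h import *
im=imaging.get_image("side"); hsv=cv2.cvtColor(im,cv2.COLOR_RGB2HSV)
cv2.imwrite("pics/s10.png",im[:,:,::-1])
m=(((hsv[...,0]<6)|(hsv[...,0]>172))&(hsv[...,1]>150)&(hsv[...,2]>110)).astype(np.uint8)
n,l,s,c=cv2.connectedComponentsWithStats(m)
for i in range(1,n):
    if s[i,4]>60: print(s[i],c[i])
e=robot.get_obs()["eef_pos"]
for z in (0,.097): print(proj("side",np.array([e[0],e[1],e[2]-.034+z])))
E
```

```text
19.9 [ 0.43222012 -0.07487006  0.14143538] [-2.22173625e+00 -2.22105496e+00 -9.70695914e-04] [ 0.55027002  0.46259003 -3.38800104]
[356 104  31  13 310] [371.58064516 109.58387097]
[130 229  30  19 242] [144.5785124  239.49173554]
[366.0164636  153.11102765]
[371.57714848 107.492406  ]
```

Request:
move_arm(increments=[[0,-0.02,0,-0.4,0,0,0],[0,-0.02,0,-0.9,0,0,0],[0,-0.02,0,-1.25,0,0,0],[0,-0.02,0,-1.4,0,0,0],[0,-0.02,0,-1.5,0,0,0],[0,-0.02,0,-1.56,0,0,0],[0,-0.02,0,-1.61,0,0,0],[0,-0.02,0,-1.61,0,0,0]])

```text
time_s: 21.0
eef_pos: [0.4303, -0.075, 0.0451]
tcp_rot: [2.222, 2.221, 0.0]
ft_force: [-0.2, -0.3, -3.6]
gripper_width: 0.0621
grasp_force: 56.2
```

Request:
move_arm(increments=[[0,0,0,-0.03,0,0,0],[0,0,0,-0.05,0,0,0],[0,0,0,-0.05,0,0,0]])

```text
time_s: 21.38
eef_pos: [0.4296, -0.0753, 0.0438]
tcp_rot: [2.221, 2.22, -0.003]
ft_force: [-21.3, 2.3, 68.6]
gripper_width: 0.0616
grasp_force: 62.0
```

Contact is at floor height. I'll ease off and release.

Request:
move_arm(increments=[[0,0,0,0.03,0,0,0],[0,0,0,0.03,0,0,0],[0.85,0,0,0.03,0,0,0],[1,0,0,0.03,0,0,0],[1,0,0,0.03,0,0,0],[1,0,0,0.5,0,0,0],[1,0,0,1.3,0,0,0],[1,0,0,2.2,0,0,0]])

```text
time_s: 22.38
eef_pos: [0.4296, -0.0747, 0.1751]
tcp_rot: [-2.22, -2.22, 0.001]
ft_force: [0.7, -0.0, 0.2]
gripper_width: 0.0851
grasp_force: 0.0
```

```bash
python3 shot.py w11
python3 - <<'E'
from h import *; import pickle
o=pickle.load(open("pics/w11.pkl","rb"))
im=imaging.get_image("side"); hsv=cv2.cvtColor(im,cv2.COLOR_RGB2HSV)
cv2.imwrite("pics/s11.png",im[:,:,::-1])
m=(((hsv[...,0]<6)|(hsv[...,0]>172))&(hsv[...,1]>150)&(hsv[...,2]>110)).astype(np.uint8)
n,l,s,c=cv2.connectedComponentsWithStats(m)
for i in range(1,n):
    if s[i,4]>60: print(s[i],c[i])
print(proj("side",np.array([.4303,-.075,.107])))
im=cv2.imread("pics/w11.png"); hsv=cv2.cvtColor(im,cv2.COLOR_BGR2HSV)
m=(((hsv[...,0]<6)|(hsv[...,0]>172))&(hsv[...,1]>140)&(hsv[...,2]>110)).astype(np.uint8)
n,l,s,c=cv2.connectedComponentsWithStats(m); i=1+s[1:,4].argmax();x,y,w,h,_=s[i]; print(s[i],plane("wrist",x+w/2,y+h/2,.105,o))
E
```

```text
22.375 [ 0.42957294 -0.0746695   0.17507493] [-2.22023693e+00 -2.22046607e+00  5.25329905e-04] [ 0.74046378 -0.04326753  0.23482531]
[352 148  31  16 336] [367.10714286 155.25595238]
[130 229  30  19 239] [144.73221757 239.42677824]
[366.81981902 153.39249448]
[247 174  73  51 561] [ 0.43142486 -0.06741919]
```

Jam is seated, with the lid where expected. Now to the mill, viewing it first from above.

Request:
move_arm(increments=[[1,0.3,0,0.8,0,0,0],[1,1,-0.2,1.4,0,0,0],[1,1.8,-0.4,1.5,0,0,0],[1,2.6,-0.6,1.5,0,0,0],[1,3.4,-0.9,1.5,0,0,0],[1,4.1,-1.2,1.5,0,0,0],[1,4.57,-1.36,1.5,0,0,0],[1,4.57,-1.36,1.5,0,0,0]])

```text
time_s: 23.48
eef_pos: [0.7052, -0.1568, 0.262]
tcp_rot: [-2.221, -2.219, 0.001]
ft_force: [0.4, -0.3, 0.3]
gripper_width: 0.0855
grasp_force: 0.0
```

Request:
move_arm(increments=[[1,0,0,0,0,0,0],[1,0,0,0,0,0,0]])

```text
time_s: 23.72
eef_pos: [0.7038, -0.1565, 0.2643]
tcp_rot: [2.221, 2.221, -0.0]
ft_force: [-0.4, 0.1, 0.9]
gripper_width: 0.0857
grasp_force: 0.0
```

```bash
python3 shot.py w12
python3 - <<'E'
from h import *; import pickle
np.set_printoptions(precision=4,suppress=True)
o=pickle.load(open("pics/w12.pkl","rb"))
im=cv2.imread("pics/w12.png"); hsv=cv2.cvtColor(im,cv2.COLOR_BGR2HSV)
# nut: bright grey blob enclosed in brown
m=((hsv[...,1]<50)&(hsv[...,2]>140)).astype(np.uint8); m[:80]=0; m[330:]=0
n,l,s,c=cv2.connectedComponentsWithStats(m)
for i in range(1,n):
    if 30<s[i,4]<1500 and 180<c[i][0]<380: print("grey",s[i],c[i],plane("wrist",*c[i],.168,o))
E
```

```text
23.725 [ 0.70383531 -0.15646163  0.2642925 ] [ 2.22137125e+00  2.22105411e+00 -2.96024805e-04] [-0.44680829  0.11455771  0.92193828]
grey [329  80  21  14 222] [339.3874  85.3964] [ 0.7518 -0.0591]
grey [361 186  21  27 247] [369.4777 198.9514] [ 0.7852 -0.1566]
grey [277 191  13  13 124] [283.1855 196.8548] [ 0.7056 -0.1546]
grey [190 205  32  23 224] [209.2768 212.0179] [ 0.6363 -0.1694]
grey [178 218  36  33 554] [194.4838 232.9783] [ 0.6206 -0.1907]
grey [ 355  232   42   36 1053] [374.4292 248.7939] [ 0.7946 -0.2074]
```

Request:
move_arm(increments=[[1,0.02,0.02,-0.5,0,0,0],[1,0.02,0.02,-1.1,0,0,0],[1,0.02,0.02,-1.7,0,0,0],[1,0.02,0.02,-2.3,0,0,0],[1,0.02,0.02,-2.7,0,0,0],[1,0.02,0.02,-2.7,0,0,0]])

```text
time_s: 24.52
eef_pos: [0.7044, -0.1554, 0.1007]
tcp_rot: [-2.22, -2.22, 0.002]
ft_force: [-0.5, -0.4, 0.7]
gripper_width: 0.0852
grasp_force: 0.0
```

Request:
move_arm(increments=[[0.5,0,0,0,0,0,0],[0,0,0,0,0,0,0],[0,0,0,0,0,0,0],[0,0,0,0,0,0,0],[0,0,0,0,0,0,0]], squeeze=35)

```text
time_s: 25.15
eef_pos: [0.7062, -0.1555, 0.1038]
tcp_rot: [2.221, 2.219, 0.002]
ft_force: [-1.8, 0.0, 9.8]
gripper_width: 0.0464
grasp_force: 34.7
```

The mill grip is good, but placing it first would crowd the wrist camera when the salt goes next to it. I'll release the mill here and do the left salt first.

Request:
move_arm(increments=[[0.7,0,0,-0.03,0,0,0],[1,0,0,-0.03,0,0,0],[1,0,0,-0.03,0,0,0],[1,0,0,-0.03,0,0,0],[1,0,0,0.6,0,0,0],[1,0,0,1.5,0,0,0],[1,0,0,2.3,0,0,0],[1,0,0,2.5,0,0,0]])

```text
time_s: 26.15
eef_pos: [0.7066, -0.1553, 0.2556]
tcp_rot: [2.219, 2.218, 0.004]
ft_force: [0.1, -0.5, -0.3]
gripper_width: 0.085
grasp_force: 0.0
```

Request:
move_arm(increments=[[1,-0.8,0.2,0,0,0,0],[1,-1.6,0.6,0,0,0,0],[1,-2.3,1.2,0,0,0,0],[1,-2.8,2,0,0,0,0],[1,-2.9,3,0,0,0,0],[1,-2.9,4,0,0,0,0],[1,-2.9,5,0,0,0,0],[1,-2.9,6,0,0,0,0]])

```text
time_s: 27.15
eef_pos: [0.5312, 0.2062, 0.2516]
tcp_rot: [2.222, 2.221, -0.001]
ft_force: [0.6, -0.6, 0.5]
gripper_width: 0.0854
grasp_force: 0.0
```

Request:
move_arm(increments=[[1,0,0,0,0,0,0],[1,0,0,0,0,0,0]])

```text
time_s: 27.4
eef_pos: [0.5313, 0.2043, 0.2514]
tcp_rot: [-2.221, -2.221, 0.002]
ft_force: [0.1, -0.8, 0.1]
gripper_width: 0.0856
grasp_force: 0.0
```

Request:
move_arm(increments=[[1,0.3,0.7,0,0,0,0],[1,0.6,1.5,-0.4,0,0,0],[1,0.82,2.2,-0.9,0,0,0],[1,0.82,2.4,-1.17,0,0,0],[1,0.82,2.4,-1.17,0,0,0],[1,0.82,2.4,-1.17,0,0,0]])

```text
time_s: 28.15
eef_pos: [0.5816, 0.3469, 0.1829]
tcp_rot: [2.223, 2.218, 0.001]
ft_force: [0.6, -0.7, -0.1]
gripper_width: 0.0858
grasp_force: 0.0
```

```bash
python3 shot.py w13
python3 - <<'E'
from h import *; import pickle
np.set_printoptions(precision=4,suppress=True)
o=pickle.load(open("pics/w13.pkl","rb"))
im=cv2.imread("pics/w13.png"); hsv=cv2.cvtColor(im,cv2.COLOR_BGR2HSV)
c=imaging.calibration("wrist"); 
m=((hsv[...,1]<40)&(hsv[...,2]>130)).astype(np.uint8); m[300:]=0
n,l,s,cc=cv2.connectedComponentsWithStats(cv2.morphologyEx(m,cv2.MORPH_OPEN,np.ones((3,3),np.uint8)))
for i in range(1,n):
    x,y,w,h,a=s[i]
    if 200<a<8000 and 200<cc[i][0]<360: print(s[i],cc[i],plane("wrist",x+w/2,y+h-w*.43,.08,o))
# dark holes on cap
g=cv2.cvtColor(im,cv2.COLOR_BGR2GRAY); cv2.imwrite("pics/v13.png",cv2.resize(im[130:290,200:360],None,fx=2.5,fy=2.5))
E
```

```text
28.15 [0.581565   0.34690839 0.18289464] [2.22323522e+00 2.21814273e+00 1.14468930e-03] [ 0.59833609 -0.69200758 -0.13575352]
[ 265  162   37   45 1303] [283.1051 184.6132] [0.5837 0.3525]
```

Position agrees with the top view, so I'll grasp with the same height as before.

Request:
move_arm(increments=[[1,0,0.03,-0.5,0,0,0],[1,0,0.03,-1.1,0,0,0],[1,0,0.03,-1.7,0,0,0],[1,0,0.03,-2.2,0,0,0],[1,0,0.03,-2.43,0,0,0],[1,0,0.03,-2.43,0,0,0]])

```text
time_s: 28.95
eef_pos: [0.581, 0.3499, 0.0363]
tcp_rot: [2.222, 2.22, -0.0]
ft_force: [-0.7, 0.1, 1.4]
gripper_width: 0.0853
grasp_force: 0.0
```

Request:
move_arm(increments=[[0.4,0,0,0,0,0,0],[0,0,0,0,0,0,0],[0,0,0,0,0,0,0],[0,0,0,0,0,0,0],[0,0,0,0,0,0,0],[0,0,0,0,0,0,0]], squeeze=30)

```text
time_s: 29.7
eef_pos: [0.5812, 0.3508, 0.0368]
tcp_rot: [2.222, 2.221, 0.002]
ft_force: [-0.3, -0.5, 7.4]
gripper_width: 0.0321
grasp_force: 29.5
```

Request:
move_arm(increments=[[0,0,0,0.15,0,0,0],[0,0,0,0.5,0,0,0],[0,0,0,1,0,0,0],[0,0,0,1.5,0,0,0],[0,0,0,1.8,0,0,0],[0,0,0,1.8,0,0,0],[0,0,0,1.8,0,0,0]])

```text
time_s: 30.58
eef_pos: [0.5804, 0.35, 0.143]
tcp_rot: [-2.222, -2.221, 0.002]
ft_force: [0.7, -0.1, -2.0]
gripper_width: 0.0317
grasp_force: 30.0
```

Request:
move_arm(increments=[[0,-0.4,-0.25,0,0,0,0],[0,-0.9,-0.55,0,0,0,0],[0,-1.5,-0.9,0,0,0,0],[0,-2.1,-1.25,0,0,0,0],[0,-2.6,-1.55,0,0,0,0],[0,-2.77,-1.64,0,0,0,0],[0,-2.77,-1.64,0,0,0,0],[0,-2.77,-1.64,0,0,0,0]])

```text
time_s: 31.58
eef_pos: [0.4152, 0.2526, 0.1437]
tcp_rot: [-2.222, -2.221, -0.0]
ft_force: [1.3, -1.0, -1.6]
gripper_width: 0.0318
grasp_force: 30.1
```

```bash
python3 shot.py w14
python3 - <<'E'
from h import *
w=cv2.imread("pics/w14.png")[60:380,120:440]
a=imaging.get_image("side")[:,:,::-1][180:380,220:400]
cv2.imwrite("pics/s14.png",np.hstack([cv2.resize(w,(460,460)),cv2.resize(a,(330,460*1),interpolation=cv2.INTER_CUBIC)]))
E
```

```text
31.575 [0.41517584 0.25261777 0.14373322] [-2.22155887e+00 -2.22052111e+00 -3.72594560e-04] [ 1.29543472 -1.01334528 -1.5627054 ]
```

View pics/s14.png

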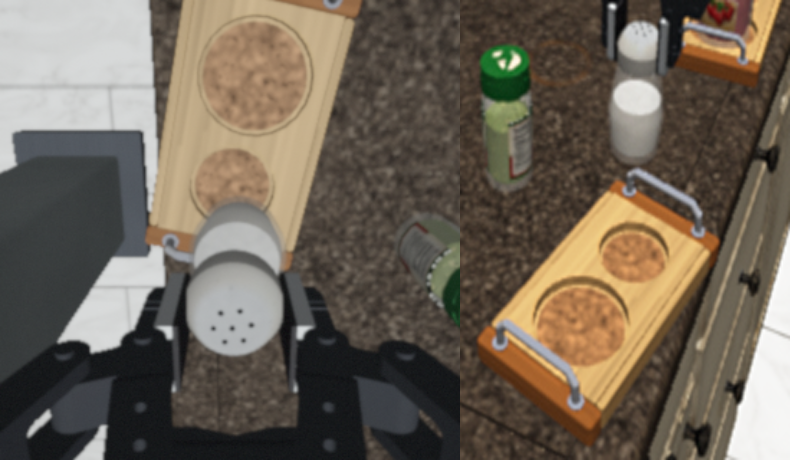

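Wrist view: large recess at (297,112), small one centred around (282,191), salt upright.

Run:
```python
from h import *; import pickle
np.set_printoptions(precision=4,suppress=True)
o=pickle.load(open("pics/w14.pkl","rb"))
print(plane("wrist",297.4,112.2,.02,o),plane("wrist",281.7,191.5,.02,o))
```

```text
[0.4301 0.3287] [0.4154 0.2522]
```

Request:
move_arm(increments=[[0,0,0,-0.4,0,0,0],[0,0,0,-0.8,0,0,0],[0,0,0,-1.2,0,0,0],[0,0,0,-1.4,0,0,0],[0,0,0,-1.52,0,0,0],[0,0,0,-1.6,0,0,0],[0,0,0,-1.6,0,0,0]])

```text
time_s: 32.55
eef_pos: [0.4146, 0.2521, 0.0481]
tcp_rot: [2.222, 2.221, 0.0]
ft_force: [-0.4, 0.5, -0.6]
gripper_width: 0.0318
grasp_force: 30.1
```

Request:
move_arm(increments=[[0.6,0,0,0,0,0,0],[1,0,0,0,0,0,0],[1,0,0,0,0,0,0],[1,0,0,0.5,0,0,0],[1,0,0,1.2,0,0,0],[1,0,0,2.1,0,0,0],[1,0,0,3,0,0,0],[1,0,0,3.6,0,0,0]])

```text
time_s: 33.55
eef_pos: [0.4146, 0.2523, 0.2665]
tcp_rot: [2.221, 2.221, 0.003]
ft_force: [-0.2, -1.0, -1.1]
gripper_width: 0.0853
grasp_force: 0.0
```

Request:
move_arm(increments=[[1,0.4,-0.8,0,0,0,0],[1,0.9,-1.7,0,0,0,0],[1,1.4,-2.6,0,0,0,0],[1,1.7,-3.6,0,0,0,0],[1,2,-4.5,0,0,0,0],[1,2.7,-5.4,0,0,0,0],[1,3.5,-6,0,0,0,0],[1,4.2,-6.6,0,0,0,0]])

```text
time_s: 34.55
eef_pos: [0.6677, -0.1458, 0.264]
tcp_rot: [2.222, 2.22, -0.0]
ft_force: [0.5, 0.3, 0.5]
gripper_width: 0.0855
grasp_force: 0.0
```

Request:
move_arm(increments=[[1,0,0,0,0,0,0],[1,0,0,0,0,0,0]])

```text
time_s: 34.8
eef_pos: [0.6661, -0.1433, 0.2636]
tcp_rot: [-2.22, -2.221, 0.0]
ft_force: [0.4, 1.4, -0.4]
gripper_width: 0.0854
grasp_force: 0.0
```

Request:
move_arm(increments=[[1,0.66,-0.2,0,0,0,0],[1,0.66,-0.2,0,0,0,0],[1,0.66,-0.2,0,0,0,0]])

```text
time_s: 35.17
eef_pos: [0.7055, -0.1549, 0.2644]
tcp_rot: [-2.22, -2.222, -0.0]
ft_force: [-0.1, 0.7, 0.0]
gripper_width: 0.0856
grasp_force: 0.0
```

```bash
python3 shot.py w15
python3 - <<'E'
from h import *; import pickle
np.set_printoptions(precision=4,suppress=True)
o=pickle.load(open("pics/w15.pkl","rb"))
im=cv2.imread("pics/w15.png"); hsv=cv2.cvtColor(im,cv2.COLOR_BGR2HSV)
m=((hsv[...,1]<50)&(hsv[...,2]>140)).astype(np.uint8); m[:80]=0; m[330:]=0
n,l,s,c=cv2.connectedComponentsWithStats(m)
for i in range(1,n):
    if 60<s[i,4]<200 and 250<c[i][0]<310: print("grey",s[i],c[i],plane("wrist",*c[i],.168,o))
im=imaging.get_image("side")[:,:,::-1]; cv2.imwrite("pics/s15.png",im); hsv=cv2.cvtColor(im,cv2.COLOR_BGR2HSV)
# salt: bright grey region near dinner small recess
m=((hsv[...,1]<35)&(hsv[...,2]>130)).astype(np.uint8); m[:, :290]=0;m[:,345:]=0;m[:205]=0;m[320:]=0
n,l,s,c=cv2.connectedComponentsWithStats(m)
for i in range(1,n):
    if s[i,4]>80: print("side",s[i],c[i])
for z in (.015,.055,.1): print(proj("side",np.array([.4146,.2511,z])))
E
```

```text
35.175 [ 0.70552736 -0.15489917  0.26437169] [-2.22035603e+00 -2.22241398e+00 -1.89487217e-04] [-0.13375034  0.69160167  0.0224683 ]
grey [276 193  12  12 119] [281.521  198.4538] [ 0.7057 -0.1546]
side [304 245  41  24 375] [318.52   255.5227]
side [301 266  25  31 581] [312.8692 280.6902]
[313.619  288.9738]
[314.7857 269.6471]
[316.1943 246.3122]
```

Mill is unmoved and the salt stands as predicted. Gripping the mill.

Request:
move_arm(increments=[[1,0,0,-0.5,0,0,0],[1,0,0,-1.1,0,0,0],[1,0,0,-1.7,0,0,0],[1,0,0,-2.3,0,0,0],[1,0,0,-2.7,0,0,0],[1,0,0,-2.7,0,0,0]])

```text
time_s: 36.02
eef_pos: [0.7048, -0.1557, 0.1009]
tcp_rot: [-2.22, -2.22, 0.002]
ft_force: [-0.0, 0.5, 0.0]
gripper_width: 0.0856
grasp_force: 0.0
```

Request:
move_arm(increments=[[0.5,0,0,0,0,0,0],[0,0,0,0,0,0,0],[0,0,0,0,0,0,0],[0,0,0,0,0,0,0],[0,0,0,0,0,0,0]], squeeze=40)

```text
time_s: 36.65
eef_pos: [0.7068, -0.1561, 0.1039]
tcp_rot: [2.221, 2.219, 0.002]
ft_force: [-2.6, 0.3, 10.6]
gripper_width: 0.0464
grasp_force: 39.7
```

Request:
move_arm(increments=[[0,0,0,0.15,0,0,0],[0,0,0,0.5,0,0,0],[0,0,0,1,0,0,0],[0,0,0,1.6,0,0,0],[0,0,0,2.2,0,0,0],[0,0,0,2.4,0,0,0],[0,0,0,2.4,0,0,0]])

```text
time_s: 37.52
eef_pos: [0.7062, -0.1559, 0.2467]
tcp_rot: [2.221, 2.22, 0.001]
ft_force: [-0.2, 0.2, -1.8]
gripper_width: 0.0464
grasp_force: 41.4
```

Request:
move_arm(increments=[[0,-0.3,0.1,0,0,0,0],[0,-0.8,0.3,0,0,0,0],[0,-1.4,0.7,0,0,0,0],[0,-2,1.2,0,0,0,0],[0,-2.6,1.8,0,0,0,0],[0,-3.1,2.5,0,0,0,0],[0,-3.4,3.2,0,0,0,0],[0,-3.6,4,0,0,0,0]])

```text
time_s: 38.52
eef_pos: [0.4887, 0.0845, 0.2451]
tcp_rot: [-2.223, -2.22, 0.002]
ft_force: [0.7, 0.4, -1.7]
gripper_width: 0.0462
grasp_force: 41.6
```

Request:
move_arm(increments=[[0,-0.1,0.7,0,0,0,0],[0,-0.3,1.4,0,0,0,0],[0,-0.5,2.1,0,0,0,0],[0,-0.7,2.8,0,0,0,0],[0,-0.9,3.4,0,0,0,0],[0,-0.9,3.6,0,0,0,0],[0,-0.9,3.7,0,0,0,0],[0,-0.9,3.7,0,0,0,0]])

```text
time_s: 39.52
eef_pos: [0.4363, 0.3053, 0.2455]
tcp_rot: [-2.223, -2.22, 0.001]
ft_force: [0.5, -0.2, -1.2]
gripper_width: 0.0461
grasp_force: 41.6
```

Request:
move_arm(increments=[[0,0,0,0,0,0,0],[0,0,0,0,0,0,0]])

```text
time_s: 39.78
eef_pos: [0.4364, 0.3054, 0.246]
tcp_rot: [2.223, 2.22, -0.0]
ft_force: [-0.8, 0.1, -1.9]
gripper_width: 0.0465
grasp_force: 41.6
```

Request:
move_arm(increments=[[0,-0.06,0.18,0,0,0,0],[0,-0.12,0.36,0,0,0,0],[0,-0.12,0.36,0,0,0,0],[0,-0.12,0.36,0,0,0,0]])

```text
time_s: 40.28
eef_pos: [0.4288, 0.3277, 0.2459]
tcp_rot: [2.221, 2.221, -0.0]
ft_force: [-0.9, -0.2, -1.6]
gripper_width: 0.0461
grasp_force: 41.6
```

Run:
```python
from h import *
e=robot.get_obs()["eef_pos"]; print(e)
im=imaging.get_image("side")[:,:,::-1]; cv2.imwrite("pics/s16.png",im); hsv=cv2.cvtColor(im,cv2.COLOR_BGR2HSV)
P={z:proj("side",np.array([e[0],e[1],e[2]-.1039+z])) for z in (.005,.03,.06,.09)}
m=((hsv[...,0]<14)&(hsv[...,1]>120)&(hsv[...,2]<130))
for z,p in P.items():
    r=int(round(p[1])); x=np.where(m[r,int(p[0])-45:int(p[0])+45])[0]+int(p[0])-45
    print(z,p.round(1),r,x.min() if len(x) else None,x.max() if len(x) else None,np.median(x) if len(x) else None,len(x))
```

```text
[0.42881909 0.32766237 0.24589365]
0.005 [286.  247.6] 248 267 311 289.0 45
0.03 [286.2 231.8] 232 268 310 289.0 43
0.06 [286.4 211.8] 212 260 306 287.5 38
0.09 [286.7 190.5] 191 272 303 287.5 30
```

Mill hangs nearly vertical. Lowering.

Request:
move_arm(increments=[[0,0,0,-0.3,0,0,0],[0,0,0,-0.8,0,0,0],[0,0,0,-1.3,0,0,0],[0,0,0,-1.7,0,0,0],[0,0,0,-1.95,0,0,0],[0,0,0,-2.08,0,0,0],[0,0,0,-2.14,0,0,0],[0,0,0,-2.14,0,0,0]])

```text
time_s: 41.32
eef_pos: [0.4291, 0.3278, 0.1179]
tcp_rot: [2.222, 2.221, 0.001]
ft_force: [-0.4, -0.3, -1.4]
gripper_width: 0.0462
grasp_force: 41.6
```

Request:
move_arm(increments=[[0,0,0,-0.03,0,0,0],[0,0,0,-0.05,0,0,0],[0,0,0,-0.05,0,0,0]])

```text
time_s: 41.7
eef_pos: [0.4289, 0.3277, 0.1146]
tcp_rot: [2.222, 2.221, 0.0]
ft_force: [-0.4, 1.2, -2.1]
gripper_width: 0.046
grasp_force: 41.6
```

Request:
move_arm(increments=[[0,0,0,-0.02,0,0,0],[0,0,0,-0.03,0,0,0],[0,0,0,-0.03,0,0,0]])

```text
time_s: 42.08
eef_pos: [0.4291, 0.3286, 0.1138]
tcp_rot: [-2.221, -2.221, -0.003]
ft_force: [-3.3, -0.9, 15.7]
gripper_width: 0.0462
grasp_force: 43.1
```

Contact is at floor height. Releasing and retreating up and away.

Request:
move_arm(increments=[[0.7,0,0,0,0,0,0],[1,0,0,0,0,0,0],[1,0,0,0,0,0,0],[1,0,0,0.5,0,0,0],[1,0,0,1.3,0,0,0],[1,0,0,2.2,0,0,0],[1,0,0,2.6,0,0,0],[1,0,0,2.6,0,0,0]])

```text
time_s: 43.08
eef_pos: [0.4294, 0.3281, 0.2703]
tcp_rot: [2.222, 2.22, 0.004]
ft_force: [-0.2, 0.6, -1.0]
gripper_width: 0.0853
grasp_force: 0.0
```

Request:
move_arm(increments=[[1,0.3,-0.7,0,0,0,0],[1,0.6,-1.5,0,0,0,0],[1,0.9,-2.4,0,0,0,0],[1,1,-3.3,0,0,0,0],[1,1,-4.2,0,0,0,0],[1,1,-5.1,0,0,0,0],[1,1,-6,0,0,0,0],[1,1,-6.9,0,0,0,0]])

```text
time_s: 44.08
eef_pos: [0.4882, -0.0882, 0.2679]
tcp_rot: [-2.221, -2.22, 0.001]
ft_force: [0.7, 1.2, -0.0]
gripper_width: 0.0855
grasp_force: 0.0
```

Request:
move_arm(increments=[[1,-0.2,-0.9,0,0,0,0],[1,-0.4,-1.8,0,0,0,0],[1,-0.6,-2.7,0,0,0,0],[1,-0.9,-3.6,0,0,0,0],[1,-1.2,-4.4,0,0,0,0],[1,-1.6,-5,0,0,0,0],[1,-1.6,-5,0,0,0,0],[1,-1.6,-5,0,0,0,0]])

```text
time_s: 45.08
eef_pos: [0.393, -0.3856, 0.268]
tcp_rot: [-2.221, -2.221, -0.001]
ft_force: [0.6, 0.2, 0.9]
gripper_width: 0.0852
grasp_force: 0.0
```

Run:
```python
from h import *
np.set_printoptions(precision=4,suppress=True)
o=robot.get_obs(); print(o["time_s"],o["eef_pos"])
im=imaging.get_image("top")[:,:,::-1]; cv2.imwrite("pics/t17.png",im)
hsv=cv2.cvtColor(im,cv2.COLOR_BGR2HSV); H,S,V=cv2.split(hsv)
def big(m,box,name,z):
    x0,y0,x1,y1=box; k=np.zeros(m.shape,np.uint8); k[y0:y1,x0:x1]=m[y0:y1,x0:x1]
    n,l,s,c=cv2.connectedComponentsWithStats(k)
    if n<2: print(name,"none"); return
    i=1+s[1:,4].argmax(); x,y,w,h,a=s[i]; print(name,s[i],plane("top",x+w/2,y+h/2,z))
big(((H<8)|(H>172))&(S>130)&(V>90),(320,220,400,300),"jam",.107)
grey=(S<45)&(V>120)
big(grey,(405,240,442,285),"salt1",.095); big(grey,(180,250,212,290),"salt2",.095); big(grey,(135,235,190,285),"nut",.178)
big((H>35)&(H<90)&(S>90),(190,160,240,220),"spA",.106)
big((H>35)&(H<90)&(S>50),(405,150,460,200),"spB",.106)
a=im[215:305,120:290]; b=im[215:305,310:460]
cv2.imwrite("pics/t17z.png",np.hstack([a,b]))
s=imaging.get_image("side")[:,:,::-1]; cv2.imwrite("pics/s17.png",s)
```

```text
45.075 [ 0.393  -0.3856  0.268 ]
jam [340 247  35  33 791] [ 0.4306 -0.0762]
salt1 [417 251  25  20 384] [ 0.435  -0.2173]
salt2 [180 259  20  21 335] [0.4183 0.2423]
nut [177 259  13  21 209] [0.4233 0.2388]
spA [198 183  25  24 334] [0.5603 0.2038]
spB [417 163  26  24 336] [ 0.6004 -0.2188]
```

The picture allowance is used up, so I'll verify the rest numerically: mill axis, egg cup and salts.

Run:
```python
from h import *
np.set_printoptions(precision=4,suppress=True)
s=cv2.imread("pics/s17.png"); hsv=cv2.cvtColor(s,cv2.COLOR_BGR2HSV)
m=((hsv[...,0]<14)&(hsv[...,1]>120)&(hsv[...,2]<130))
for z in (.03,.06,.09,.12,.15):
    p=proj("side",np.array([.4293,.3275,.01+z])); r=int(round(p[1])); x=np.where(m[r,int(p[0])-25:int(p[0])+25])[0]+int(p[0])-25
    print("mill",z,p.round(1),x.min(),x.max(),np.median(x))
t=cv2.imread("pics/t17.png"); hsv=cv2.cvtColor(t,cv2.COLOR_BGR2HSV)
g=((hsv[...,1]<60)&(hsv[...,2]>110)).astype(np.uint8); g[:240]=0; g[292:]=0
n,l,st,c=cv2.connectedComponentsWithStats(g)
for i in range(1,n):
    if st[i,4]>15: print("grey",st[i],c[i].round(1))
for nm,p in dict(nut=(.4293,.3275,.178),salt2=(.4146,.2511,.098),salt2base=(.4146,.2511,.03),salt1=(.436,-.226,.098),salt1b=(.436,-.226,.03),egg=(.4335,-.1545,.068)).items(): print(nm,proj("top",np.array(p)).round(1),proj("side",np.array(p)).round(1))
G=cv2.GaussianBlur(cv2.cvtColor(t,cv2.COLOR_BGR2GRAY),(0,0),.8); roi=cv2.resize(G[230:295,365:410],None,fx=4,fy=4,interpolation=cv2.INTER_CUBIC)
h=cv2.HoughCircles(roi,cv2.HOUGH_GRADIENT,1,10,param1=80,param2=15,minRadius=38,maxRadius=70)
print([(x/4+365,y/4+230,r/4) for x,y,r in h[0][:4]] if h is not None else None)
```

```text
mill 0.03 [285.  306.9] 270 306 288.5
mill 0.06 [285.2 291.4] 274 302 288.5
mill 0.09 [285.4 275. ] 274 301 287.5
mill 0.12 [285.6 257.7] 270 304 286.5
mill 0.15 [285.8 239.3] 272 303 287.5
grey [  5 240   4  11  21] [  6.1 245. ]
grey [ 23 240  37  21 398] [ 43.1 246.9]
grey [125 240  12  19  76] [129.  247.8]
grey [440 240  11  39 167] [447.1 258.9]
grey [ 458  240  102   27 2199] [506.6 254.1]
grey [320 243   8  41 155] [324.  263.2]
grey [340 247  14   9  30] [344.9 250.2]
grey [415 251  28  20 432] [428.3 261. ]
grey [  9 252  12   8  26] [ 14.7 256.4]
grey [208 254  13  38 150] [213.4 272.3]
grey [177 259  24  21 389] [188.4 269.1]
grey [129 264   7   7  45] [132. 267.]
grey [241 276   7   3  16] [243.8 276.9]
nut [132.2 266. ] [285.9 227.8]
salt2 [185.1 271.6] [316.1 247.4]
salt2base [191.4 269.4] [314.  281.9]
salt1 [434.5 260.5] [381.6 131.3]
salt1b [423.2 259.2] [377.9 157.5]
egg [393.4 261.1] [373.1 155.1]
[(np.float32(394.375), np.float32(261.625), np.float32(11.025)), (np.float32(392.125), np.float32(260.125), np.float32(13.225))]
```

Everything matches its predicted seated position to within about 1 px. Handing in.

```bash
python3 -c "
from cell import robot
print(robot.finish_job())"
```

```text
the job is handed in; nothing more can be done
None
```

I made up both boards and handed the job in at about 45 s; final camera checks put all five items in their recesses and the spice jars unmoved, but the hand-in gave no pass or fail verdict.

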